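# Find the slip angle of a coated sled on the tilt bench and mark it

### The job

Find and record the slip angle of the blue-capped sled: hold the red prop by its black upright grip and slide it slowly and gently along its guide under the hinged white bed, so that the bed tilts steadily until the blue-capped sled lets go and slides down to the stop, and stop there, before the orange-capped reference sled slips too. Leave the prop holding the bed at that angle, then slide the yellow marker along its track until it sits snug against the prop's side arm, pressed home with about 5 newtons and never so hard that the prop shifts, and let go. Do not touch the bed or the sleds with the robot, and leave the other things on the bench where they are.

Things in the scene. Friction and masses are not known exactly. Their poses are not given: they have to be found in the camera images.
- rig: the tilt bench's aluminium base plate, 240 x 620 x 12 mm, fixed; origin at the middle of its underside. Its +y is the pushing direction (towards the bed's hinge), +x the side of the marker track, z up. Two guide rails along y, 56 mm apart and 10 mm high, either side of its middle line (x = 0). The hinge axis lies along x at y = +260 mm, 20 mm above the table.
- bed: the hinged bed, a blue-sided wedge with a white top, 136 mm wide (x), 245 mm long, 0.36 kg; origin on the hinge axis, axes like the rig's when level. Level at the start, top 86 mm above the table. Tilting lifts the free (-y) edge, turning it about -x, at most 35 deg; it falls back if not propped. On top two lanes between 7 mm fences and, at the hinge end, a stop bar with its face at y = -26 mm.
- bed_edge (a point): middle of the bed's free edge, in the plane of its top, 245 mm from the hinge. The underside slopes 12 deg, up from the hinge: the prop's nose goes in under this edge, first touches with its axis about 227 mm from the hinge, and the bed then stands at about 10 deg with the nose 120 mm from the hinge, 15 deg at 96 mm, 20 deg at 79 mm, 25 deg at 66 mm.
- sled_test: the blue-capped steel sled (40 x 45 x 22 mm plus cap, 0.12 kg), in one of the lanes (which varies); origin at the middle of its underside, 185 to 205 mm from the hinge at the start and at y = -48 mm in the bed's frame when slid down to the stop. Its slip angle is not known beforehand: 12 to 19 deg. It slides slowly at first, taking over a second to reach the stop.
- sled_ref: the orange-capped reference sled, same size and origin, in the other lane; it lets go about 4 deg later than the blue-capped one and must stay up.
- prop: the loose red push-prop, 0.40 kg, on the base plate between the guide rails with 3 mm play each side; origin at plate level below its nose; axes like the rig's. The nose is a steel bar 16 mm thick, 50 mm long along x, its top 56 mm above the plate. A stem runs back (-y) to an upright grip. Pushing it to +y under the bed takes up to 15 N; left alone it stays by friction and holds the bed up.
- prop_grip (a point): point in the middle of the prop's black upright grip, at the height to grasp: a post 18 x 18 mm, standing 250 mm behind (-y of) the nose, 69 mm above the plate (81 mm above the table); the post's top is 20 mm higher, its foot (on the stem) 57 mm lower.
- prop_mark (a point): point on the back (-y) face of the prop's side arm, where the marker must meet it (pushed there with over 9 N, the prop begins to shift): 80 mm to the +x side of the stem and 200 mm behind the nose, 33 mm above the table; the arm is 14 mm high.
- marker: the yellow marker: post 14 x 14 mm on a black foot, sliding along y on a straight track fixed to the rig (at x = +80 mm in the rig's frame; its friction of 1.5 N adds to the press on the arm; stays where left, travel 360 mm); origin at its foot; +y is towards the prop's arm. At the start it stands 15 to 80 mm behind (-y of) the arm.
- marker_grip (a point): point in the middle of the marker's post at the height to grasp, 68 mm above its foot, 85 mm above the table, well over the prop's arm (top of the arm 40 mm above the table); the post's top is 22 mm higher.
- marker_face (a point): point in the middle of the marker post's front (+y) face, 7 mm in front of its axis, at the height of the arm.
- weight: brass calibration weight, 28 mm across, 40 mm high, standing on the bench's base plate; origin at the middle of its underside; a bystander
- reagent: clear bottle with blue cap, 80 mm across, 170 mm high; origin at the middle of its underside; a bystander
- tip_box: blue box with clear lid, 118 x 83 x 63 mm; origin at the middle of its underside; a bystander
- tube_rack: white rack of small capped tubes, 70 x 180 x 60 mm; origin at the middle of its underside; a bystander
- dish: shallow round dish, 90 mm across, 20 mm high; origin at the middle of its underside; a bystander
- jar: amber jar, white cap, 56 mm across, 70 mm high; origin at the middle of its underside; a bystander

How it is judged (in metres and radians):
On the way, in this order (a step that is already met when the one before it is completed fails the run):
1. the blue-capped sled has slid down the tilted bed to the stop, the orange one has not (y of sled_test in the frame of bed above -0.065 m and angle between bed's own z axis and vertical above 0.2 rad and y of sled_ref in the frame of bed below -0.155 m), for 0.1 s.
2. the marker is pressed snug against the prop's side arm, with 2.5 N or more (contact force between marker and prop above 2.5 N and y of marker_face in the frame of prop_mark above -0.003 m), for 0.2 s.
At the end, for the whole second after the job is handed in: The blue-capped sled lies at the stop (its centre within 65 mm of the hinge in the bed's frame), the orange-capped one is still more than 155 mm from it, both on the bed; the bed is at rest, still propped at more than 0.2 rad; the marker's front face is within 2 mm of the side arm's back face (all of step 1 and z of each of sled_test, sled_ref in the frame of bed above 0.05 m and angular speed of bed below 0.03 rad/s and linear speed of prop below 0.01 m/s and y of marker_face in the frame of prop_mark between -0.002 and 0.002 m); the robot touches nothing.
It fails at once if the orange-capped reference sled slipped (its centre came within 155 mm of the hinge) (y of sled_ref in the frame of bed above -0.155 m).
It fails at once if the robot touched the bed or a sled (contact force between any of the arm, the fingers and bed above 0.5 N or contact force between any of the arm, the fingers and sled_test above 0.5 N or contact force between any of the arm, the fingers and sled_ref above 0.5 N).
It fails at once if the bed was jerked (turning faster than 0.6 rad/s) or the prop rammed against it (over 30 N) (angular speed of bed above 0.6 rad/s or contact force between prop and bed above 30 N).
It fails at once if the marker was pressed against the arm with more than 8.5 N (contact force between marker and prop above 8.5 N).
It fails at once if a bystander was disturbed (moved over 30 mm) (distance of any of weight, reagent, tip_box, tube_rack, dish, jar from where it was at the start of the episode above 0.03 m).
It also fails if it takes over 72 s, if anything falls off the work surface, if the arm or the gripper's body presses on something with over 40 N, if the wrist force passes 120 N, or if a joint passes its speed limit or range.

### The arm

A 6-joint arm with a two-finger parallel gripper is mounted at the origin on the work surface. World frame = base frame: x ahead of the robot, y to its left, z up, the work surface at z = 0. Lengths are in mm, angles in rad, forces in N, time in s.
With the tool pointing down it reaches from about 375 to 825 mm from the base axis. Payload 5.5 kg.
Tool frame: the origin (TCP) lies between the finger pads; the fingertips stand 17 mm ahead of it and the grasp point (between the pads) lies 2 mm behind it; x points along the fingers, y is the direction in which the jaws open and shut, and the axes are right-handed (so a half turn about x gives the same grasp; the last joint's range is limited). The gripper opens to 85 mm and grips with 20 to 120 N. Pads are 22 mm wide; open, the fingers measure 114 mm over their backs; the gripper's body (76 mm by 85 mm) begins 54 mm behind the grasp point. The pads swing forward as they close: fully open they stand 13 mm farther back than shut.
Start: joints at [1.1, 0.314, -0.047, 1.21, 0, 1.571], TCP at [272.156, 534.721, 248.299] pointing down, gripper open.
Joint ranges: [-2.67, 2.67], [-0.69, 1.73], [-1.03, 1.25], [-2.08, 2.16], [-1.42, 1.45], [-3.14, 3.14]. Speed limits (rad/s): [2.39, 2.39, 3.01, 3.14, 3.14, 3.14].

### API

Orientations are given as a unit quaternion [w, x, y, z].
In Python, from plant import read_state, capture, close_job, recognise, silhouettes gives the robot as it stands. The module is installed in compiled form; this text tells all that it offers.
- The arm moves only by the shell command python3 -m inch 'ROWS' [FORCE]. ROWS is JSON, a list of rows, each a list of 3 entries, a list of its own where there are three numbers: the shift along the world's x, y, z in mm, then the turn, a rotation vector about the world's x, y, z in degrees, then the opening, from -1 (shut) to 1 (fully open). A call has exactly 10 rows; each row is the pose to reach, as a shift and turn from the pose measured when the call began; what a row does not reach only later rows make up. A row lasts 1/8 s, in which the tool goes at most 62.5 mm and 10.7 degrees, less where a joint would pass 70% of its speed; a pose out of reach is approached as far as the arm can. A call with a gripper value outside its range is refused whole. The fingers move at their own pace and stop on an object; FORCE is the grip in N (left out, the last holds). Time passes only in rows, so rows that repeat a pose let the fingers close, or fill a call up. It gives the time, the measured TCP pose, the force and the opening at its end, in the units of the state.
- read_state(): the state, without advancing time (a new reading comes with each control period).
- capture(name): name is "scene" or "side" or "wrist"; returns a dict with "pixels" (420x560x3 uint8, blue, green, red), "vertical_fov" (degrees; the focal length in pixels is half the picture's height over the tangent of half this angle, whatever the lens; pixels are square), "cx", "cy" (the principal point, pixels), "R" (3x3) and "t" (3): a world point X has camera coordinates R X + t. Camera axes: x right, y down, z forward; pixel columns grow to the right and rows downward; lengths in mm; the calibration is good to about 2 mm. A picture is of the moment at which its call begins. There is no depth.
- close_job(): hands the job in, once; it reports no verdict.
Trained networks look in the newest picture that a camera, given by its name, has taken for a name from the list of things; names that differ only in an ending like _2 or _b are one class to them, and where a whole thing is asked for, a point or a joint stands for the part that bears it (a point fixed in the world has none). Each returns a list of dicts, best first, with "score" (0 to 1); they miss things now and then, are a little off and sometimes report something else, mostly with a low value. They report only what shows in the picture. A call takes as long as a camera call.
- recognise(label, camera): "location" ([x, y, z] in mm, in world coordinates, good to about 4 mm: the middle of the surface that is visible of it).
- silhouettes(label, camera): "mask" (420x560 bool, what is visible of it).
The state is a dict: "t": time; "joints": joint angles; "qvel": joint speeds; "effort": joint torques, N m; "ee_pos": TCP position; "tcp_rot": TCP orientation; "ft_force": force on the tool from outside, world axes, zero at the start; "torque": the same for the moment, N m; "width": finger opening in mm.
Only numpy, scipy, OpenCV 4.12 (cv2) and the standard library are available. Lean on these libraries where they do the work, as an engineer would, in place of code of your own. Each camera call takes 0.05 s, during which the arm holds its last target. There are 200 camera calls.

## Working session

There is one attempt and no reset: what is moved stays moved. The work goes in short steps, Python scripts to look and compute and a shell command to move; the robot and the scene stay as the last step left them, time stands still between calls to the robot, and variables do not carry over. Pictures are saved under pics/ and viewed, about 8 in all and at most 12, crops included, and the job is handed in when it is done.

```bash
mkdir -p pics
cat > h.py <<'E'
import numpy as np, cv2
from plant import read_state, capture, close_job, recognise, silhouettes
def proj(c,X):
    f=210/np.tan(np.radians(c["vertical_fov"]/2)); p=np.array(c["R"])@np.array(X,float)+np.array(c["t"])
    return np.array([c["cx"]+f*p[0]/p[2], c["cy"]+f*p[1]/p[2]])
def ray(c,uv):
    f=210/np.tan(np.radians(c["vertical_fov"]/2)); R=np.array(c["R"]);t=np.array(c["t"])
    d=R.T@np.array([(uv[0]-c["cx"])/f,(uv[1]-c["cy"])/f,1]); return -R.T@t,d
def atz(c,uv,z):
    o,d=ray(c,uv); return o+d*(z-o[2])/d[2]
E
python3 - <<'E'
from h import *
s=read_state();print({k:np.round(v,2) for k,v in s.items()})
for n in ["scene","side"]:
    c=capture(n);cv2.imwrite(f"pics/{n}0.png",c["pixels"])
    for l in ["rig","bed","bed_edge","prop_grip","prop_mark","marker_grip","marker","prop","sled_test","sled_ref","weight"]:
        print(n,l,[(np.round(r["location"]).tolist(),round(r["score"],2)) for r in recognise(l,n)[:2]])
E
```

```text
{'t': np.float64(0.0), 'joints': array([ 1.1 ,  0.31, -0.05,  1.21,  0.  ,  1.57]), 'qvel': array([ 0., -0., -0.,  0.,  0., -0.]), 'effort': array([-0.000e+00, -5.396e+01,  3.398e+01,  2.000e-02, -0.000e+00,
       -0.000e+00]), 'ee_pos': array([271.91, 534.25, 247.44]), 'tcp_rot': array([ 0.69,  0.16,  0.69, -0.17]), 'ft_force': array([-0.67,  0.04,  0.29]), 'torque': array([-0.03, -0.05,  0.01]), 'width': np.float64(85.46)}
scene rig [([497.0, -32.0, 11.0], 0.57)]
scene bed [([477.0, 169.0, 80.0], 0.59)]
scene bed_edge [([475.0, 170.0, 85.0], 0.78), ([507.0, 74.0, 109.0], 0.28)]
scene prop_grip [([453.0, -164.0, 21.0], 0.67)]
scene prop_mark [([451.0, -161.0, 23.0], 0.7), ([477.0, 165.0, 83.0], 0.6)]
scene marker_grip [([522.0, -259.0, 64.0], 0.64)]
scene marker [([524.0, -263.0, 64.0], 0.63)]
scene prop [([458.0, -165.0, 25.0], 0.66)]
scene sled_test [([438.0, 72.0, 112.0], 0.64), ([672.0, -396.0, 70.0], 0.46)]
scene sled_ref [([506.0, 73.0, 111.0], 0.68)]
scene weight [([761.0, 89.0, 41.0], 0.67)]
side rig [([466.0, 212.0, 12.0], 0.63)]
side bed [([477.0, 214.0, 86.0], 0.56)]
side bed_edge [([477.0, 221.0, 87.0], 0.94), ([453.0, -205.0, 35.0], 0.29)]
side prop_grip [([781.0, -98.0, 24.0], 0.66)]
side prop_mark [([448.0, -204.0, 27.0], 0.75)]
side marker_grip [([524.0, -249.0, 61.0], 0.61)]
side marker [([496.0, 100.0, 104.0], 0.34)]
side prop [([448.0, -199.0, 31.0], 0.81), ([468.0, -404.0, 84.0], 0.33)]
side sled_test [([467.0, -399.0, 86.0], 0.52), ([437.0, 100.0, 107.0], 0.5)]
side sled_ref [([497.0, 97.0, 104.0], 0.52)]
side weight [([369.0, -8.0, 35.0], 0.63), ([504.0, 558.0, 61.0], 0.56)]
```

View pics/scene0.png

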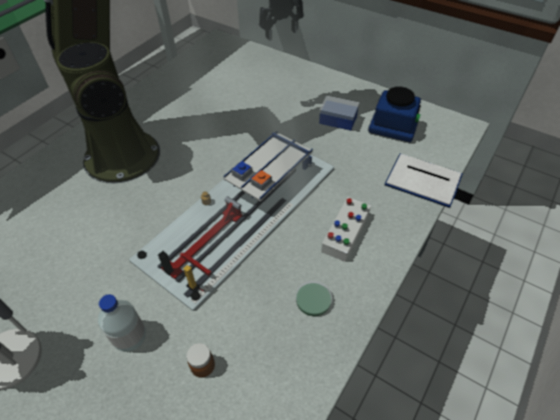

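View pics/side0.png

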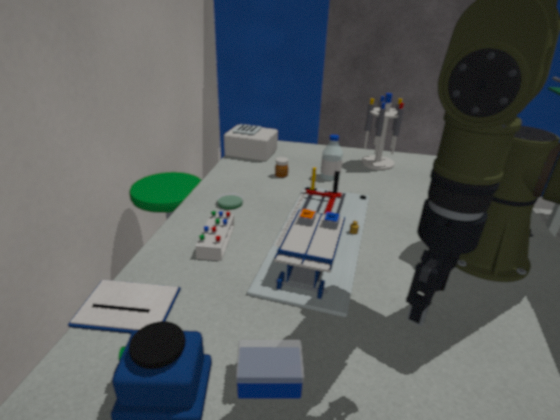

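The scene view shows the rig running from lower left (133,262) to upper right (334,168), with the black grip at about (165,260), the marker at (189,275) and the sleds at (241,170) blue and (261,179) orange. I'll zoom in to fit the rig's pose.

Run:
```python
from h import *
c=capture("scene");im=c["pixels"][120:310,125:345]
cv2.imwrite("pics/crop0.png",cv2.resize(im,None,fx=3.5,fy=3.1,interpolation=cv2.INTER_CUBIC)[:600,:800])
for uv in [(133,262),(195,303),(334,168)]: print(uv,atz(c,uv,12).round(1))
print("fov",c["vertical_fov"],np.round(-np.array(c["R"]).T@c["t"]))
for n in ["rig","prop","marker"]:
    for r in silhouettes(n,"scene")[:1]:
        m=r["mask"].astype(np.uint8);print(n,r["score"],m.sum(),cv2.minAreaRect(cv2.findNonZero(m)))
        h=cv2.convexHull(cv2.findNonZero(m)); print(cv2.approxPolyDP(h,3,True)[:,0].tolist())
```

```text
(133, 262) [ 337.6 -281.    12. ]
(195, 303) [ 551.6 -284.5   12. ]
(334, 168) [613.3 306.8  12. ]
fov 50.30747093993508 [1019. -603.  997.]
rig 0.92 13083 ((230.54820251464844, 213.5784454345703), (84.26757049560547, 209.94699096679688), 44.39690399169922)
[[332, 166], [195, 310], [129, 260], [139, 247], [275, 131], [311, 149]]
prop 0.86 1361 ((207.1608428955078, 243.8017578125), (48.53250503540039, 101.53134155273438), 49.84400177001953)
[[240, 204], [241, 215], [209, 274], [173, 278], [162, 269], [159, 253], [225, 197]]
marker 0.49 244 ((189.74098205566406, 278.5508117675781), (27.828275680541992, 10.993887901306152), 66.37062072753906)
[[196, 291], [187, 286], [183, 271], [186, 265], [199, 286]]
```

View pics/crop0.png

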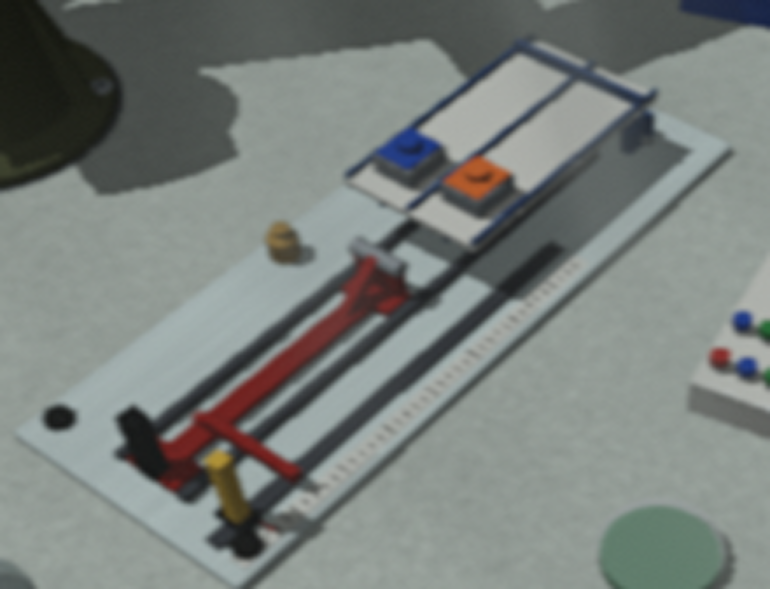

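The crop shows, in crop pixels: plate corners (18,432), (240,587) and (732,150), grip top (132,415), marker top (220,458), nose bar (355,242)–(405,268), and bed free edge (347,177)–(475,245).

Run:
```python
from h import *
c=capture("scene")
P=dict(cornL=(18,432,12),cornB=(240,587,12),cornR=(732,150,12),griptop=(132,413,101),marktop=(219,458,107),noseL=(355,240,68),noseR=(407,264,68),edgeL=(347,177,86),edgeR=(475,245,86),armend=(297,472,40),bedhR=(655,94,88))
W={}
for k,(x,y,z) in P.items():
    W[k]=atz(c,(125+(x+.5)/3.5-.5,120+(y+.5)/3.1-.5),z); print(k,W[k].round(1))
# rig pose fit from corners
from scipy.optimize import least_squares
loc=np.array([[-120,-310],[120,-310],[120,310]]);obs=np.array([W[k][:2] for k in("cornL","cornB","cornR")])
def T(p,l): a=p[2];R=np.array([[np.cos(a),-np.sin(a)],[np.sin(a),np.cos(a)]]);return l@R.T+p[:2]
s=least_squares(lambda p:(T(p,loc)-obs).ravel(),[480,0,0]);print(s.x,np.degrees(s.x[2]),s.fun.round(1))
a=s.x[2];R=np.array([[np.cos(a),-np.sin(a)],[np.sin(a),np.cos(a)]])
for k in W: print(k,"rig",((W[k][:2]-s.x[:2])@R).round(1))
```

```text
cornL [ 323.7 -278.9   12. ]
cornB [ 558.4 -299.3   12. ]
cornR [612.8 306.3  12. ]
griptop [ 440.2 -252.5  101. ]
marktop [ 521.4 -253.8  107. ]
noseL [439.8  -5.1  68. ]
noseR [491.1  -5.6  68. ]
edgeL [398.9  40.5  86. ]
edgeR [532.7  28.8  86. ]
armend [ 539.5 -207.4   40. ]
bedhR [552.9 267.3  88. ]
[ 4.67722892e+02  1.58582364e+01 -8.94280488e-02] -5.123849765486179 [-3.2 -3.3  1.1 -4.3  2.1  7.6]
cornL rig [-117.1 -306.4]
cornB rig [ 118.5 -305.8]
cornR rig [118.6 302.2]
griptop rig [  -3.4 -269.8]
marktop rig [  77.5 -263.8]
noseL rig [-25.9 -23.4]
noseR rig [ 25.2 -19.2]
edgeL rig [-70.7  18.4]
edgeR rig [63.6 18.7]
armend rig [  91.5 -216. ]
bedhR rig [ 62.4 258. ]
```

```bash
python3 -m inch '[[[40,-55,0],[0,0,-6],0.3],[[75,-110,0],[0,0,-12],0.3],[[105,-165,0],[0,0,-18],0.3],[[130,-220,0],[0,0,-25],0.3],[[150,-275,0],[0,0,-32],0.3],[[160,-330,0],[0,0,-38],0.3],[[166,-390,0],[0,0,-44],0.3],[[166,-450,0],[0,0,-50],0.3],[[166,-510,0],[0,0,-56],0.3],[[166,-570,0],[0,0,-62],0.3]]' 40
python3 - <<'E'
from h import *
print(read_state()["ee_pos"],read_state()["tcp_rot"])
E
```

```text
t: 2.7
ee_pos: [438.0, -37.2, 248.6]
tcp_rot: [0.504, 0.497, 0.503, -0.496]
ft_force: [1.5, 0.3, 0.5]
width: 55.5
[438.04072553 -37.15310238 248.64882292] [ 0.50395572  0.49658902  0.50334378 -0.49605747]
```

```bash
python3 -m inch '[[[0,-45,0],[0,0,-2],0.3],[[0,-95,-5],[0,0,-4],0.3],[[0,-145,-20],[0,0,-6],0.3],[[0,-190,-40],[0,0,-6],0.3],[[2,-215,-60],[0,0,-6],0.3],[[2,-215,-65],[0,0,-6],0.3],[[2,-215,-65],[0,0,-6],0.3],[[2,-215,-65],[0,0,-6],0.3],[[2,-215,-65],[0,0,-6],0.3],[[2,-215,-65],[0,0,-6],0.3]]'
python3 - <<'E'
from h import *
s=read_state();print(s["ee_pos"].round(1) if hasattr(s["ee_pos"],"round") else s["ee_pos"])
c=capture("wrist");cv2.imwrite("pics/w0.png",c["pixels"])
print(-np.array(c["R"]).T@c["t"])
for l in ["prop_grip","marker_grip"]: print(l,[(np.round(r["location"]).tolist(),round(r["score"],2)) for r in recognise(l,"wrist")[:2]])
E
```

```text
t: 3.95
ee_pos: [440.4, -251.8, 184.2]
tcp_rot: [0.478, 0.522, 0.477, -0.521]
ft_force: [0.2, -0.2, 1.0]
width: 55.2
[ 440.4 -251.8  184.2]
[ 447.41350543 -177.57188745  308.51677858]
prop_grip [([443.0, -203.0, 22.0], 0.86)]
marker_grip [([515.0, -248.0, 77.0], 0.68)]
```

View pics/w0.png

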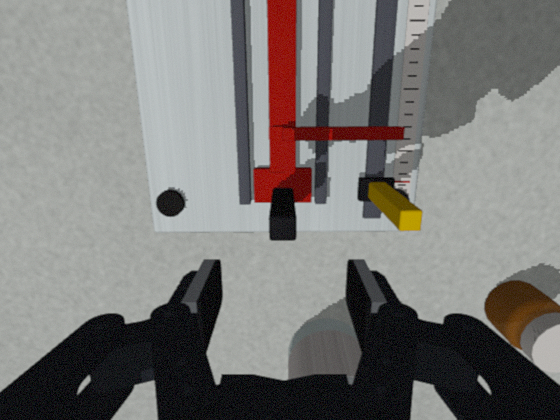

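Run:
```python
from h import *
c=capture("wrist")
for n,uv,z in [("gripTbackL",(270,240),101),("gripTbackR",(296,240),101),("mkTbackL",(401,230),107),("mkTbackR",(420,228),107),("mkTfrR",(416,209),107),("corner",(157,232),12),("corner2",(419,232),12),("rail1",(241,205),22),("rail1up",(236,2),22),("armL",(300,140),40),("armR",(404,138),40)]: print(n,atz(c,uv,z).round(1))
print(proj(c,(440,-252,81)))
```

```text
gripTbackL [ 431.3 -259.9  101. ]
gripTbackR [ 448.1 -261.5  101. ]
mkTbackL [ 513.7 -258.3  107. ]
mkTbackR [ 525.5 -258.   107. ]
mkTfrR [ 522.7 -245.4  107. ]
corner [ 322. -278.   12.]
corner2 [ 561.6 -299.8   12. ]
rail1 [ 403.5 -256.6   22. ]
rail1up [ 419.4 -102.1   22. ]
armL [ 457.9 -204.2   40. ]
armR [ 537.5 -209.9   40. ]
[282.3128802  217.58320324]
```

```bash
python3 -m inch '[[[0,0,-30],[0,0,0],0.3],[[0,0,-60],[0,0,0],0.3],[[0,0,-85],[0,0,0],0.3],[[0,0,-100],[0,0,0],0.3],[[0,0,-104],[0,0,0],0.3],[[0,0,-104],[0,0,0],-0.3],[[0,0,-104],[0,0,0],-0.8],[[0,0,-104],[0,0,0],-1],[[0,0,-104],[0,0,0],-1],[[0,0,-104],[0,0,0],-1]]' 50
```

```text
t: 5.4
ee_pos: [440.6, -252.4, 80.6]
tcp_rot: [0.478, 0.522, 0.476, -0.522]
ft_force: [-1.6, 0.8, 6.1]
width: 17.5
```

```bash
python3 -m inch '[[[0.2,2,0],[0,0,0],-1],[[0.6,7,0],[0,0,0],-1],[[1.2,13,0],[0,0,0],-1],[[1.8,20,0],[0,0,0],-1],[[2.4,27,0],[0,0,0],-1],[[3,34,0],[0,0,0],-1],[[3.5,39,0],[0,0,0],-1],[[3.8,42,0],[0,0,0],-1],[[4,45,0],[0,0,0],-1],[[4.2,47,0],[0,0,0],-1]]'
```

```text
t: 6.65
ee_pos: [444.8, -205.4, 80.6]
tcp_rot: [0.478, 0.522, 0.476, -0.522]
ft_force: [-0.6, -2.3, 0.3]
width: 17.3
```

```bash
python3 -m inch '[[[0.2,2,0],[0,0,0],-1],[[0.4,4,0],[0,0,0],-1],[[0.6,7,0],[0,0,0],-1],[[0.9,10,0],[0,0,0],-1],[[1.2,13,0],[0,0,0],-1],[[1.5,17,0],[0,0,0],-1],[[1.9,21,0],[0,0,0],-1],[[2.2,25,0],[0,0,0],-1],[[2.6,29,0],[0,0,0],-1],[[3,33,0],[0,0,0],-1]]'
```

```text
t: 7.9
ee_pos: [448.0, -173.4, 80.8]
tcp_rot: [-0.479, -0.522, -0.475, 0.522]
ft_force: [-0.6, -6.6, -0.4]
width: 17.3
```

```bash
python3 -m inch '[[[0.4,4,0],[0,0,0],-1],[[0.8,9,0],[0,0,0],-1],[[1.2,14,0],[0,0,0],-1],[[1.7,19,0],[0,0,0],-1],[[2.1,24,0],[0,0,0],-1],[[2.6,29,0],[0,0,0],-1],[[3,34,0],[0,0,0],-1],[[3.5,39,0],[0,0,0],-1],[[3.9,43,0],[0,0,0],-1],[[4.1,46,0],[0,0,0],-1]]'
cat > look.py <<'E'
from h import *
import sys
s=read_state()
p=np.array(s["ee_pos"]);d=np.array([.0892,.996]);print("t",round(float(s["t"]),2),"travel",round(float((p[:2]-[440.6,-252.4])@d),1),"f",np.round(s["ft_force"],1))
for n in ["scene","side"]:
    c=capture(n); hsv=cv2.cvtColor(c["pixels"],cv2.COLOR_BGR2HSV)
    cs=[]
    for l,(lo,hi) in {"sled_test":(105,130),"sled_ref":(5,18)}.items():
        r=silhouettes(l,n)
        o=[]
        for q in r[:2]:
            m=q["mask"]; ys,xs=np.nonzero(m&(hsv[...,0]>=lo)&(hsv[...,0]<=hi)&(hsv[...,1]>150))
            if len(xs): o.append((round(xs.mean(),1),round(ys.mean(),1),len(xs),round(q["score"],2)))
        cs.append((l,o))
    print(n,cs)
    if len(sys.argv)>1: cv2.imwrite(f"pics/{n}_{sys.argv[1]}.png",c["pixels"])
E
python3 look.py
```

```text
t: 9.15
ee_pos: [452.3, -128.7, 81.1]
tcp_rot: [-0.479, -0.521, -0.474, 0.523]
ft_force: [-1.1, -8.1, 1.0]
width: 17.4
t 9.15 travel 124.3 f [-1.1 -8.1  1. ]
scene [('sled_test', []), ('sled_ref', [(np.float64(262.5), np.float64(171.0), 108, 0.58)])]
side [('sled_test', [(np.float64(331.6), np.float64(212.6), 94, 0.83)]), ('sled_ref', [(np.float64(306.7), np.float64(209.9), 102, 0.8)])]
```

```bash
python3 -m inch '[[[0.2,3,0],[0,0,0],-1],[[0.5,6,0],[0,0,0],-1],[[0.9,10,0],[0,0,0],-1],[[1.2,14,0],[0,0,0],-1],[[1.5,17,0],[0,0,0],-1],[[1.8,20,0],[0,0,0],-1],[[2.1,23,0],[0,0,0],-1],[[2.4,26,0],[0,0,0],-1],[[2.6,29,0],[0,0,0],-1],[[2.8,31,0],[0,0,0],-1]]'; python3 look.py a
```

```text
t: 10.7
ee_pos: [454.9, -99.2, 81.3]
tcp_rot: [-0.48, -0.52, -0.473, 0.524]
ft_force: [-1.7, -10.2, 1.4]
width: 17.7
t 10.7 travel 153.9 f [ -1.7 -10.2   1.4]
scene [('sled_test', [(np.float64(244.1), np.float64(157.0), 89, 0.71)]), ('sled_ref', [(np.float64(264.0), np.float64(166.5), 101, 0.81)])]
side [('sled_test', [(np.float64(331.7), np.float64(210.2), 104, 0.54)]), ('sled_ref', [(np.float64(306.5), np.float64(207.5), 111, 0.52)])]
```

View pics/side_a.png

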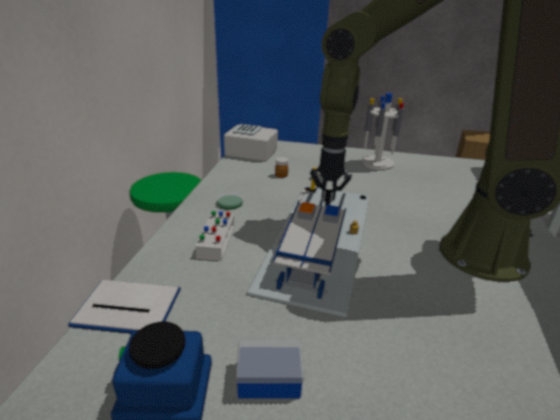

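The side view shows both caps still up at (331,210) and (306,207), and the gripper is holding the prop behind the raised edge. From here I'll go in small steps.

```bash
python3 -m inch '[[[0.1,1.5,0],[0,0,0],-1],[[0.3,3.5,0],[0,0,0],-1],[[0.5,5.5,0],[0,0,0],-1],[[0.7,7.5,0],[0,0,0],-1],[[0.8,9.5,0],[0,0,0],-1],[[1,11,0],[0,0,0],-1],[[1.1,12,0],[0,0,0],-1],[[1.1,12.5,0],[0,0,0],-1],[[1.1,12.5,0],[0,0,0],-1],[[1.1,12.5,0],[0,0,0],-1]]'; python3 look.py
```

```text
t: 12.25
ee_pos: [456.0, -88.4, 81.6]
tcp_rot: [-0.481, -0.52, -0.472, 0.526]
ft_force: [-0.7, -11.4, 2.9]
width: 17.5
t 12.25 travel 164.7 f [ -0.7 -11.4   2.9]
scene [('sled_test', [(np.float64(244.9), np.float64(154.8), 89, 0.5)]), ('sled_ref', [(np.float64(264.6), np.float64(164.3), 96, 0.67)])]
side [('sled_test', [(np.float64(331.6), np.float64(209.0), 105, 0.59)]), ('sled_ref', [(np.float64(306.3), np.float64(206.4), 116, 0.53)])]
```

```bash
python3 -m inch '[[[0.1,1,0],[0,0,0],-1],[[0.2,2,0],[0,0,0],-1],[[0.3,3,0],[0,0,0],-1],[[0.4,4,0],[0,0,0],-1],[[0.4,5,0],[0,0,0],-1],[[0.4,5,0],[0,0,0],-1],[[0.4,5,0],[0,0,0],-1],[[0.4,5,0],[0,0,0],-1],[[0.4,5,0],[0,0,0],-1],[[0.4,5,0],[0,0,0],-1]]'; python3 look.py
```

```text
t: 13.8
ee_pos: [455.9, -85.5, 81.8]
tcp_rot: [-0.482, -0.518, -0.471, 0.527]
ft_force: [-2.0, -11.8, 2.7]
width: 17.6
t 13.8 travel 167.6 f [ -2.  -11.8   2.7]
scene [('sled_test', [(np.float64(245.0), np.float64(154.1), 85, 0.73)]), ('sled_ref', [(np.float64(264.9), np.float64(163.7), 94, 0.6)])]
side [('sled_test', [(np.float64(331.5), np.float64(208.4), 114, 0.87)]), ('sled_ref', [(np.float64(306.3), np.float64(205.9), 121, 0.73)])]
```

```bash
python3 -m inch '[[[0.1,1,0],[0,0,0],-1],[[0.2,2.5,0],[0,0,0],-1],[[0.3,4,0],[0,0,0],-1],[[0.4,5,0],[0,0,0],-1],[[0.5,6,0],[0,0,0],-1],[[0.5,6,0],[0,0,0],-1],[[0.5,6,0],[0,0,0],-1],[[0.5,6,0],[0,0,0],-1],[[0.5,6,0],[0,0,0],-1],[[0.5,6,0],[0,0,0],-1]]'; python3 look.py
```

```text
t: 15.35
ee_pos: [456.0, -81.5, 82.0]
tcp_rot: [-0.483, -0.517, -0.469, 0.529]
ft_force: [-1.1, -11.9, 2.4]
width: 17.3
t 15.35 travel 171.6 f [ -1.1 -11.9   2.4]
scene [('sled_test', [(np.float64(245.4), np.float64(153.2), 84, 0.83)]), ('sled_ref', [(np.float64(265.2), np.float64(162.7), 91, 0.79)])]
side [('sled_test', [(np.float64(331.6), np.float64(208.1), 113, 0.76)]), ('sled_ref', [(np.float64(306.1), np.float64(205.5), 119, 0.68)])]
```

```bash
python3 -m inch '[[[0.1,1,0],[0,0,0],-1],[[0.2,2.5,0],[0,0,0],-1],[[0.3,4,0],[0,0,0],-1],[[0.4,5,0],[0,0,0],-1],[[0.5,5.5,0],[0,0,0],-1],[[0.5,5.5,0],[0,0,0],-1],[[0.5,5.5,0],[0,0,0],-1],[[0.5,5.5,0],[0,0,0],-1],[[0.5,5.5,0],[0,0,0],-1],[[0.5,5.5,0],[0,0,0],-1]]'; python3 look.py
```

```text
t: 16.9
ee_pos: [456.0, -78.1, 82.2]
tcp_rot: [-0.483, -0.516, -0.468, 0.53]
ft_force: [-0.8, -11.6, 3.1]
width: 17.3
t 16.9 travel 175.0 f [ -0.8 -11.6   3.1]
scene [('sled_test', [(np.float64(245.6), np.float64(152.3), 86, 0.66)]), ('sled_ref', [(np.float64(265.6), np.float64(161.9), 87, 0.65)])]
side [('sled_test', [(np.float64(331.5), np.float64(207.6), 116, 0.84)]), ('sled_ref', [(np.float64(306.2), np.float64(205.1), 121, 0.64)])]
```

```bash
python3 -m inch '[[[0.1,1,0],[0,0,0],-1],[[0.2,2.5,0],[0,0,0],-1],[[0.3,4,0],[0,0,0],-1],[[0.4,5,0],[0,0,0],-1],[[0.5,5.5,0],[0,0,0],-1],[[0.5,5.5,0],[0,0,0],-1],[[0.5,5.5,0],[0,0,0],-1],[[0.5,5.5,0],[0,0,0],-1],[[0.5,5.5,0],[0,0,0],-1],[[0.5,5.5,0],[0,0,0],-1]]'; python3 look.py
```

```text
t: 18.45
ee_pos: [456.0, -74.7, 82.4]
tcp_rot: [-0.484, -0.514, -0.466, 0.532]
ft_force: [-1.5, -11.2, 1.8]
width: 17.5
t 18.45 travel 178.3 f [ -1.5 -11.2   1.8]
scene [('sled_test', [(np.float64(246.0), np.float64(151.5), 83, 0.5)]), ('sled_ref', [(np.float64(265.7), np.float64(161.0), 87, 0.5)])]
side [('sled_test', [(np.float64(331.4), np.float64(206.9), 123, 0.64)]), ('sled_ref', [(np.float64(306.0), np.float64(204.7), 126, 0.73)])]
```

```bash
python3 -m inch '[[[0.1,1,0],[0,0,0],-1],[[0.2,2.5,0],[0,0,0],-1],[[0.3,4,0],[0,0,0],-1],[[0.4,5,0],[0,0,0],-1],[[0.5,5,0],[0,0,0],-1],[[0.5,5,0],[0,0,0],-1],[[0.5,5,0],[0,0,0],-1],[[0.5,5,0],[0,0,0],-1],[[0.5,5,0],[0,0,0],-1],[[0.5,5,0],[0,0,0],-1]]'; python3 look.py
```

```text
t: 20.0
ee_pos: [456.0, -71.8, 82.6]
tcp_rot: [-0.485, -0.513, -0.465, 0.534]
ft_force: [-1.2, -12.0, 3.3]
width: 17.2
t 20.0 travel 181.3 f [ -1.2 -12.    3.3]
scene [('sled_test', [(np.float64(246.3), np.float64(150.7), 81, 0.8), (np.float64(347.2), np.float64(124.0), 65, 0.73)]), ('sled_ref', [(np.float64(266.0), np.float64(160.2), 83, 0.51)])]
side [('sled_test', [(np.float64(331.5), np.float64(206.5), 124, 0.54)]), ('sled_ref', [(np.float64(305.9), np.float64(204.2), 128, 0.76)])]
```

```bash
python3 -m inch '[[[0.1,1,0],[0,0,0],-1],[[0.2,2.5,0],[0,0,0],-1],[[0.3,4,0],[0,0,0],-1],[[0.4,5,0],[0,0,0],-1],[[0.5,5,0],[0,0,0],-1],[[0.5,5,0],[0,0,0],-1],[[0.5,5,0],[0,0,0],-1],[[0.5,5,0],[0,0,0],-1],[[0.5,5,0],[0,0,0],-1],[[0.5,5,0],[0,0,0],-1]]'; python3 look.py
```

```text
t: 21.55
ee_pos: [456.0, -68.9, 82.8]
tcp_rot: [-0.486, -0.512, -0.464, 0.535]
ft_force: [-1.6, -11.7, 2.6]
width: 17.7
t 21.55 travel 184.1 f [ -1.6 -11.7   2.6]
scene [('sled_test', [(np.float64(246.7), np.float64(149.9), 80, 0.55)]), ('sled_ref', [(np.float64(266.4), np.float64(159.4), 86, 0.6)])]
side [('sled_test', [(np.float64(331.5), np.float64(206.3), 125, 0.52)]), ('sled_ref', [(np.float64(306.0), np.float64(203.9), 132, 0.86)])]
```

```bash
python3 -m inch '[[[0.1,1,0],[0,0,0],-1],[[0.2,2.5,0],[0,0,0],-1],[[0.3,4,0],[0,0,0],-1],[[0.4,5,0],[0,0,0],-1],[[0.5,5,0],[0,0,0],-1],[[0.5,5,0],[0,0,0],-1],[[0.5,5,0],[0,0,0],-1],[[0.5,5,0],[0,0,0],-1],[[0.5,5,0],[0,0,0],-1],[[0.5,5,0],[0,0,0],-1]]'; python3 look.py
```

```text
t: 23.1
ee_pos: [456.0, -66.0, 83.0]
tcp_rot: [-0.487, -0.511, -0.462, 0.537]
ft_force: [-1.4, -12.1, 2.1]
width: 17.2
t 23.1 travel 187.0 f [ -1.4 -12.1   2.1]
scene [('sled_test', []), ('sled_ref', [(np.float64(266.7), np.float64(158.6), 80, 0.77)])]
side [('sled_test', [(np.float64(330.6), np.float64(209.9), 126, 0.6)]), ('sled_ref', [(np.float64(305.8), np.float64(203.4), 130, 0.77)])]
```

The blue sled has started moving, so I'm holding position.

```bash
python3 -m inch '[[[0,0,0],[0,0,0],-1],[[0,0,0],[0,0,0],-1],[[0,0,0],[0,0,0],-1],[[0,0,0],[0,0,0],-1],[[0,0,0],[0,0,0],-1],[[0,0,0],[0,0,0],-1],[[0,0,0],[0,0,0],-1],[[0,0,0],[0,0,0],-1],[[0,0,0],[0,0,0],-1],[[0,0,0],[0,0,0],-1]]'; python3 look.py
```

```text
t: 24.65
ee_pos: [455.9, -66.1, 83.0]
tcp_rot: [-0.487, -0.51, -0.462, 0.537]
ft_force: [-0.6, -5.1, 1.1]
width: 17.4
t 24.65 travel 186.9 f [-0.6 -5.1  1.1]
scene [('sled_test', [(np.float64(263.6), np.float64(139.6), 41, 0.69)]), ('sled_ref', [(np.float64(266.7), np.float64(158.6), 82, 0.71)])]
side [('sled_test', [(np.float64(325.7), np.float64(228.8), 162, 0.86)]), ('sled_ref', [(np.float64(305.8), np.float64(203.5), 131, 0.63)])]
```

```bash
python3 -m inch '[[[0,0,0],[0,0,0],-1],[[0,0,0],[0,0,0],-1],[[0,0,0],[0,0,0],-1],[[0,0,0],[0,0,0],-1],[[0,0,0],[0,0,0],-1],[[0,0,0],[0,0,0],-1],[[0,0,0],[0,0,0],-1],[[0,0,0],[0,0,0],-1],[[0,0,0],[0,0,0],-1],[[0,0,0],[0,0,0],-1]]'; python3 look.py b
python3 - <<'E'
import cv2
a=cv2.imread("pics/side_b.png")[150:310,230:400];b=cv2.imread("pics/scene_b.png")[110:310,140:340]
cv2.imwrite("pics/b.png",cv2.hconcat([cv2.resize(a,(400,400)),cv2.resize(b,(400,400))]))
E
```

```text
t: 26.2
ee_pos: [455.9, -66.1, 83.0]
tcp_rot: [-0.487, -0.51, -0.462, 0.537]
ft_force: [-0.4, -4.1, 1.3]
width: 17.5
t 26.2 travel 187.0 f [-0.4 -4.1  1.3]
scene [('sled_test', []), ('sled_ref', [(np.float64(266.8), np.float64(158.6), 81, 0.53)])]
side [('sled_test', [(np.float64(319.3), np.float64(250.0), 178, 0.61)]), ('sled_ref', [(np.float64(305.7), np.float64(203.5), 129, 0.74), (np.float64(281.3), np.float64(170.9), 104, 0.57)])]
```

View pics/b.png

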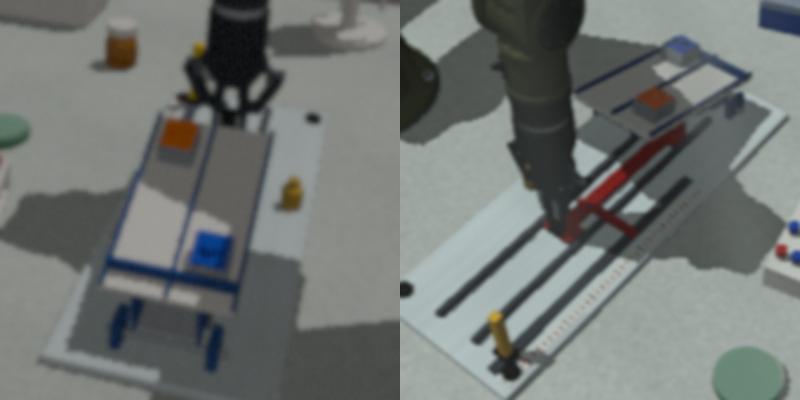

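Blue is almost at the stop bar (left panel, (211,250)) and orange is still at the top (180,135). I'll hold a little longer, then release.

```bash
python3 -m inch '[[[0,0,0],[0,0,0],-1],[[0,0,0],[0,0,0],-1],[[0,0,0],[0,0,0],-1],[[0,0,0],[0,0,0],-1],[[0,0,0],[0,0,0],-1],[[0,0,0],[0,0,0],-1],[[0,0,0],[0,0,0],-1],[[0,0,0],[0,0,0],-1],[[0,0,0],[0,0,0],-1],[[0,0,0],[0,0,0],-1]]' 20; python3 look.py; python3 -m inch '[[[0,0,0],[0,0,0],-0.4],[[0,0,0],[0,0,0],0],[[0,0,0],[0,0,0],0.2],[[0,0,0],[0,0,0],0.2],[[0,0,0],[0,0,0],0.2],[[0,0,5],[0,0,0],0.2],[[0,0,15],[0,0,0],0.2],[[0,0,40],[0,0,0],0.2],[[0,0,75],[0,0,0],0.2],[[0,0,100],[0,0,0],0.2]]'; python3 look.py
```

```text
t: 27.75
ee_pos: [455.9, -66.1, 83.0]
tcp_rot: [-0.487, -0.51, -0.462, 0.537]
ft_force: [-1.2, -5.0, 0.0]
width: 17.3
t 27.75 travel 186.9 f [-1.2 -5.   0. ]
scene [('sled_test', []), ('sled_ref', [(np.float64(266.7), np.float64(158.6), 80, 0.65)])]
side [('sled_test', [(np.float64(319.4), np.float64(250.0), 179, 0.51)]), ('sled_ref', [(np.float64(305.8), np.float64(203.5), 131, 0.65)])]
t: 29.3
ee_pos: [456.5, -66.2, 185.2]
tcp_rot: [-0.487, -0.511, -0.462, 0.537]
ft_force: [1.0, -0.3, 0.3]
width: 51.3
t 29.3 travel 186.9 f [ 1.  -0.3  0.3]
scene [('sled_test', []), ('sled_ref', [(np.float64(266.6), np.float64(158.6), 83, 0.61)])]
side [('sled_test', [(np.float64(319.4), np.float64(250.0), 176, 0.61)]), ('sled_ref', [])]
```

The prop holds and the sleds haven't moved. Next I go behind the marker, with the tool set upright again.

```bash
python3 -m inch '[[[10,-50,0],[1,0,0],0],[[25,-105,0],[2,0,0],-0.5],[[40,-160,0],[3,0,0.5],-1],[[52,-205,0],[3,0,0.5],-1],[[59,-224,0],[3,0,0.5],-1],[[59,-224,0],[3,0,0.5],-1],[[59,-224,-20],[3,0,0.5],-1],[[59,-224,-50],[3,0,0.5],-1],[[59,-224,-80],[3,0,0.5],-1],[[59,-224,-98],[3,0,0.5],-1]]'
python3 - <<'E'
from h import *
c=capture("wrist");cv2.imwrite("pics/w1.png",c["pixels"]);s=read_state();print(s["ee_pos"],s["width"],s["ft_force"])
E
```

```text
t: 30.85
ee_pos: [512.8, -288.2, 82.2]
tcp_rot: [-0.475, -0.52, -0.48, 0.523]
ft_force: [-0.6, 0.4, -0.5]
width: 0.1
[ 512.06958928 -287.95370186   80.48022871] -0.07045082162073991 [-0.14668939  1.16185494 -1.39805111]
```

View pics/w1.png

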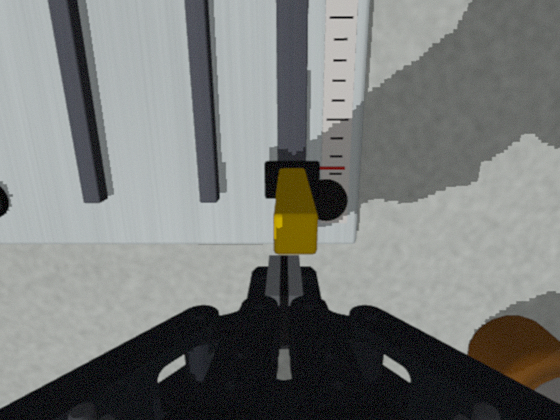

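Wrist view: the shut fingers are centred at column 285 and the marker post at 296, just ahead. That means shifting about 4 mm in +x before pushing along the track.

```bash
python3 -m inch '[[[4.2,3,2],[0,0,0],-1],[[5,10,3],[0,0,0],-1],[[6,22,3],[0,0,0],-1],[[8,40,3],[0,0,0],-1],[[9.8,60,3],[0,0,0],-1],[[11.7,82,3],[0,0,0],-1],[[13.8,105,3],[0,0,0],-1],[[15.8,128,3],[0,0,0],-1],[[17.5,148,3],[0,0,0],-1],[[19,165,3],[0,0,0],-1]]' 40; python3 -m inch '[[[0.5,8,0],[0,0,0],-1],[[1,13,0],[0,0,0],-1],[[1.3,17,0],[0,0,0],-1],[[1.6,20,0],[0,0,0],-1],[[1.8,22,0],[0,0,0],-1],[[2,24,0],[0,0,0],-1],[[2.1,26,0],[0,0,0],-1],[[2.3,28,0],[0,0,0],-1],[[2.5,30,0],[0,0,0],-1],[[2.7,32,0],[0,0,0],-1]]'
python3 - <<'E'
from h import *
c=capture("wrist");cv2.imwrite("pics/w2.png",c["pixels"]);s=read_state();print(s["ee_pos"],s["width"],s["ft_force"])
E
```

```text
t: 32.15
ee_pos: [530.9, -121.4, 83.4]
tcp_rot: [-0.474, -0.52, -0.481, 0.523]
ft_force: [-1.0, -1.7, 0.9]
width: 0.1
t: 33.4
ee_pos: [533.5, -89.2, 83.4]
tcp_rot: [-0.474, -0.52, -0.481, 0.523]
ft_force: [-0.4, -1.9, 1.3]
width: -0.3
[533.49972254 -88.99189196  83.38911109] -0.2044406742403507 [-0.59441533 -1.67782989  0.35555605]
```

View pics/w2.png

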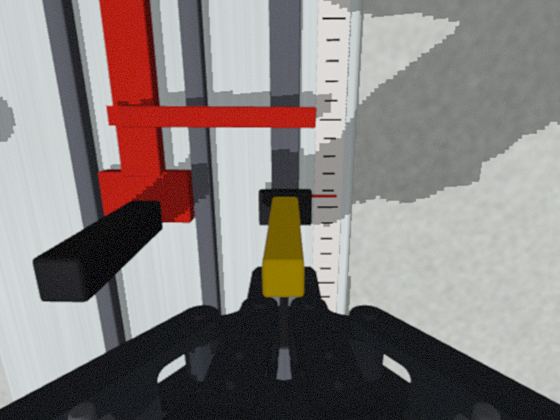

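Run:
```python
from h import *
c=capture("wrist")
a=atz(c,(286,127),33);b=atz(c,(286,197),30);b2=atz(c,(286,297),107);print(a,b,b2)
```

```text
[540.43000627 -24.81611143  33.        ] [537.27890622 -61.27628159  30.        ] [536.38826049 -75.54961642 107.        ]
```

```bash
python3 -m inch '[[[0.5,5,0],[0,0,0],-1],[[1,11,0],[0,0,0],-1],[[1.5,17,0],[0,0,0],-1],[[1.9,22,0],[0,0,0],-1],[[2.2,25,0],[0,0,0],-1],[[2.4,27,0],[0,0,0],-1],[[2.5,28,0],[0,0,0],-1],[[2.6,29,0],[0,0,0],-1],[[2.7,30,0],[0,0,0],-1],[[2.8,31,0],[0,0,0],-1]]'
python3 - <<'E'
from h import *
c=capture("wrist");cv2.imwrite("pics/w3.png",c["pixels"][60:330,120:480]);s=read_state();print(s["ee_pos"],s["width"],s["ft_force"])
print(atz(c,(286,127),33))
E
```

```text
t: 34.75
ee_pos: [536.4, -58.1, 83.4]
tcp_rot: [-0.474, -0.52, -0.481, 0.523]
ft_force: [-1.3, -1.3, -0.6]
width: -0.1
[536.35571932 -57.96357372  83.37697114] -0.39790524040896846 [-0.64439717 -1.97551428  0.75716416]
[543.25412397   6.11530187  33.        ]
```

View pics/w3.png

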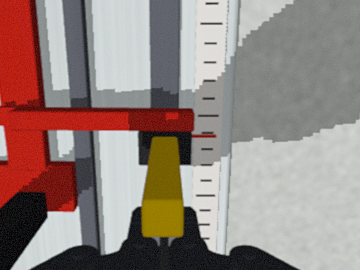

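The arm's lower edge is now about 7 px ahead of the post's front, roughly 4 mm. I'll creep forward.

```bash
python3 -m inch '[[[0,0.4,0],[0,0,0],-1],[[0.1,0.8,0],[0,0,0],-1],[[0.1,1.2,0],[0,0,0],-1],[[0.1,1.6,0],[0,0,0],-1],[[0.2,2,0],[0,0,0],-1],[[0.2,2.3,0],[0,0,0],-1],[[0.2,2.6,0],[0,0,0],-1],[[0.3,2.8,0],[0,0,0],-1],[[0.3,3,0],[0,0,0],-1],[[0.3,3,0],[0,0,0],-1]]'
```

```text
t: 36.05
ee_pos: [536.7, -54.9, 83.4]
tcp_rot: [-0.474, -0.52, -0.481, 0.523]
ft_force: [0.3, -1.3, -0.4]
width: 0.1
```

```bash
python3 -m inch '[[[0,0.3,0],[0,0,0],-1],[[0,0.6,0],[0,0,0],-1],[[0.1,0.9,0],[0,0,0],-1],[[0.1,1.2,0],[0,0,0],-1],[[0.1,1.5,0],[0,0,0],-1],[[0.1,1.7,0],[0,0,0],-1],[[0.1,1.8,0],[0,0,0],-1],[[0.2,1.9,0],[0,0,0],-1],[[0.2,2,0],[0,0,0],-1],[[0.2,2,0],[0,0,0],-1]]'
```

```text
t: 37.3
ee_pos: [536.8, -52.9, 83.4]
tcp_rot: [-0.474, -0.52, -0.481, 0.523]
ft_force: [-0.5, -0.8, 0.2]
width: 0.1
```

```bash
python3 -m inch '[[[0,0.3,0],[0,0,0],-1],[[0,0.6,0],[0,0,0],-1],[[0.1,0.9,0],[0,0,0],-1],[[0.1,1.2,0],[0,0,0],-1],[[0.1,1.4,0],[0,0,0],-1],[[0.1,1.6,0],[0,0,0],-1],[[0.1,1.7,0],[0,0,0],-1],[[0.2,1.8,0],[0,0,0],-1],[[0.2,1.8,0],[0,0,0],-1],[[0.2,1.8,0],[0,0,0],-1]]'
python3 - <<'E'
from h import *
c=capture("wrist")["pixels"]
# arm back edge and yellow front rows near the marker
hsv=cv2.cvtColor(c,cv2.COLOR_BGR2HSV);red=((hsv[...,0]<6)|(hsv[...,0]>174))&(hsv[...,1]>170)&(hsv[...,2]>60)
yel=(hsv[...,0]>18)&(hsv[...,0]<32)&(hsv[...,1]>150)&(hsv[...,2]>60)
for u in (260,280,284,288,292,310): print(u,np.nonzero(red[:,u])[0][[0,-1]] if red[:,u].any() else 0,np.nonzero(yel[:,u])[0][:1])
E
```

```text
t: 38.55
ee_pos: [537.0, -51.4, 83.4]
tcp_rot: [-0.474, -0.52, -0.481, 0.523]
ft_force: [-1.0, -5.6, 0.1]
width: -0.2
260 [181 203] []
280 [182 202] [204]
284 [181 202] [204]
288 [181 202] [204]
292 [181 202] [204]
310 [181 203] []
```

Run:
```python
from h import *
f=[];p=[]
for i in range(8): capture("wrist");s=read_state();f.append(s["ft_force"]);p.append(s["ee_pos"])
print(np.mean(f,0),np.std(f,0),np.mean(p,0))
```

```text
[-1.15065051 -5.12134528  0.18207512] [0.40455577 0.33995527 0.4741235 ] [536.9828247  -51.42319864  83.39237258]
```

The contact holds at about 3.6 N net of track friction. I'll nudge it to about 5 N.

```bash
python3 -m inch '[[[0,0.35,0],[0,0,0],-1],[[0,0.38,0],[0,0,0],-1],[[0,0.41,0],[0,0,0],-1],[[0,0.44,0],[0,0,0],-1],[[0,0.46,0],[0,0,0],-1],[[0,0.48,0],[0,0,0],-1],[[0,0.5,0],[0,0,0],-1],[[0,0.5,0],[0,0,0],-1],[[0,0.5,0],[0,0,0],-1],[[0,0.5,0],[0,0,0],-1]]'
python3 - <<'E'
from h import *
f=[];p=[]
for i in range(8): capture("wrist");s=read_state();f.append(s["ft_force"]);p.append(s["ee_pos"])
print(np.mean(f,0),np.std(f,0),np.mean(p,0))
E
```

```text
t: 40.25
ee_pos: [537.0, -51.4, 83.4]
tcp_rot: [-0.474, -0.519, -0.481, 0.524]
ft_force: [-1.6, -5.4, -0.3]
width: 0.3
[-1.21527216 -5.58064709  0.11015649] [0.13776003 0.3130936  0.70292372] [536.98819581 -51.4044726   83.41005348]
```

```bash
python3 -m inch '[[[0,0.5,0],[0,0,0],-1],[[0,0.54,0],[0,0,0],-1],[[0,0.57,0],[0,0,0],-1],[[0,0.57,0],[0,0,0],-1],[[0,0.57,0],[0,0,0],-1],[[0,0.57,0],[0,0,0],-1],[[0,0.57,0],[0,0,0],-1],[[0,0.57,0],[0,0,0],-1],[[0,0.57,0],[0,0,0],-1],[[0,0.57,0],[0,0,0],-1]]'; python3 -m inch '[[[0,0.4,0],[0,0,0],-1],[[0,0,0],[0,0,0],-1],[[-0.1,-1,0],[0,0,0],-1],[[-0.4,-5,0],[0,0,0],-1],[[-1.3,-15,0],[0,0,0],-1],[[-2.5,-28,0],[0,0,0],-1],[[-3,-34,10],[0,0,0],-1],[[-3.5,-40,35],[0,0,0],-1],[[-4,-45,70],[0,0,0],-1],[[-4,-45,90],[0,0,0],-1]]'; python3 look.py c
python3 - <<'E'
from h import *
c=capture("wrist")["pixels"];side=cv2.imread("pics/side_c.png")[150:310,230:400]
cv2.imwrite("pics/fin.png",cv2.hconcat([cv2.resize(c,(480,360)),cv2.resize(side,(320,360))]))
E
```

```text
t: 41.9
ee_pos: [537.0, -51.4, 83.4]
tcp_rot: [-0.474, -0.519, -0.48, 0.524]
ft_force: [-0.6, -6.0, 1.0]
width: -0.3
t: 43.15
ee_pos: [533.8, -97.3, 176.0]
tcp_rot: [-0.475, -0.52, -0.48, 0.524]
ft_force: [-0.4, -0.2, -0.1]
width: 0.1
t 43.15 travel 162.8 f [-0.4 -0.2 -0.1]
scene [('sled_test', []), ('sled_ref', [(np.float64(266.7), np.float64(158.7), 84, 0.72)])]
side [('sled_test', [(np.float64(319.5), np.float64(249.8), 178, 0.86)]), ('sled_ref', [(np.float64(305.8), np.float64(203.6), 130, 0.61)])]
```

View pics/fin.png

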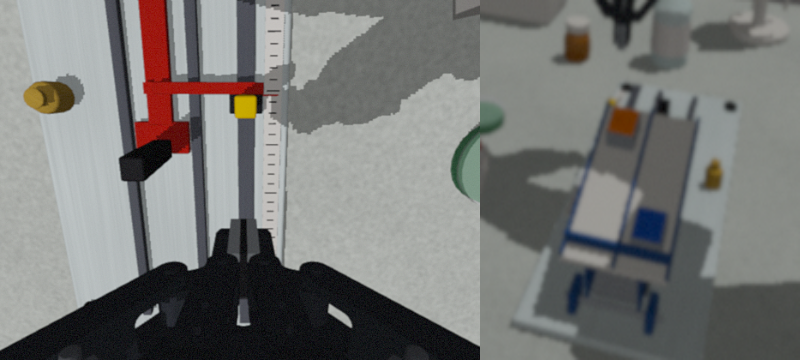

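The marker sits against the arm (left panel, post (245,105), arm edge about row 94). Blue is at the stop, orange is still up, and the robot is clear of everything. Handing in.

```bash
python3 -c "from plant import close_job;print(close_job())"
```

```text
the job is handed in; nothing more can be done
None
```

The job is done and was handed in at about 43 s of the 72 s allowed; the hand-in gave no verdict.

- **Slip angle:** I slid the prop in by its grip in small steps. The blue-capped sled let go after about 187 mm of prop travel, with the nose about 96 mm from the hinge, so roughly 15°. That angle comes from travel and your table, with about 1° of uncertainty; I did not measure the bed's tilt directly.
- **Sleds and prop:** The blue sled slid to the stop while I held the prop still. After release, the sleds' image positions stayed within 0.2 px, with the orange sled still at the top. The prop held the bed.
- **Marker:** I pushed it from behind with the fingers shut until it met the side arm. The force peaked at about 6 N on the tool, so about 4 to 4.5 N on the arm after the 1.5 N of track friction. That is a little under the 5 N asked. The tool did not advance during the press, so the prop did not shift.
- **Last checks:** The robot was clear with about 0 N on the wrist, and the marker looked snug against the arm in the wrist picture.
- **What disagreed:** The scene camera could not find the blue sled in the last checks, so its place at the stop rests on the side camera alone.

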